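# Free the press-fit cover of a sample grinder's burr case with a wedge

## Robot

A 6-joint arm with a two-finger parallel gripper is mounted at the origin on the work surface. World frame = base frame: x ahead of the robot, y to its left, z up, the work surface at z = 0. Lengths are in m, angles in rad, forces in N, time in s.
With the tool pointing down it reaches from about 0.375 to 0.9 m from the base axis. Payload 3.1 kg.
Tool frame: the origin (TCP) lies between the finger pads; the fingertips stand manip.finger_overhang ahead of it and the grasp point (between the pads) lies 5 mm behind it (manip.finger_overhang is the distance from the TCP to the fingertips, in m); z points along the fingers, y is the line along which they close (so a half turn about z gives the same grasp; the last joint's range is limited). The gripper opens to 85 mm and grips with 20 to 120 N. Pads are 22 mm wide; open, the fingers measure 114 mm over their backs; the gripper's body (76 mm by 85 mm) begins 54 mm behind the grasp point. The pads swing forward as they close: fully open they stand 13 mm farther back than shut.
Start: joints at [-1.435, 0.527, 1.433, -0, 1.181, -0.178], TCP at [0.193, -0.594, 0.245] pointing down, gripper open.
Joint ranges: [-3.08, 3.08], [-0.75, 2.2], [0.22, 2.44], [-1.43, 4.57], [0, 2.65], [-2.85, 2.85]. Speed limits (rad/s): [2.79, 2.79, 3.14, 3.14, 3.14, 3.14].

## Interface

Orientations are given as a unit quaternion [x, y, z, w].
In Python, from station import manip gives the robot as it stands.
- The arm moves only by the tool drive_tool, never from a script. Its argument "plan" is a list of rows, each a list of 7 numbers: the shift along the tool's x, y, z in m, then the turn, a rotation vector about the tool's x, y, z in degrees, then the opening, from -1 (shut) to 1 (fully open). In form: [[x, y, z, wx, wy, wz, gripper], ...]. A call has 1 to 10 rows; each row shifts and turns the commanded pose from where the row before left it, along the tool's axes as they then stand; what a row does not reach is not made up. A row lasts 1/10 s, in which the tool goes at most 50 mm and 8.59 degrees, less where a joint would pass 70% of its speed; a pose out of reach is approached as far as the arm can. A call is refused whole if a number of a shift passes 0.05 or a number of a turn 8.59, either way. A call with a gripper value outside its range is refused whole. The fingers move at their own pace and stop on an object; "newtons" is the grip in N (left out, the last holds). Time passes only in rows, so rows that do not move let the fingers close. It gives the time, the measured TCP pose, the force, the opening and the grip force at its end, in the units of the state.
- manip.sense(): the state, without advancing time (a new reading comes with each control period).
- manip.snapshot(name): name is "scene" or "top"; returns a dict with "image" (384x512x3 uint8, red, green, blue), "z_map" (384x512 float32, m along the optical axis (not along the pixel's ray), 0 where there is no reading), "fov_y" (degrees; the focal length in pixels is half the picture's height over the tangent of half this angle, whatever the lens; pixels are square), "cx", "cy" (the principal point, pixels), "k1" (the pictures are not rectified: a ray, as slopes to the right and down, at radius r is drawn at 1 + k1 r^2 times it, then the intrinsics apply), "extrinsics" (4x4, takes a point from camera to world coordinates). Camera axes: x right, y up, looking along -z (the intrinsics and any distortion apply to the point x, -y, -z); pixel columns grow to the right and rows downward; lengths in m; the calibration is good to about 2 mm. A picture is of the moment at which its call begins.
- manip.sign_off(): hands the job in; it is judged then, once.
The state is a dict: "t": time; "q": joint angles; "qd": joint speeds; "tau": joint torques, N m; "tcp_pos": TCP position; "tool_rot": TCP orientation; "force": force on the tool from outside, world axes, zero at the start; "ft_torque": the same for the moment, N m; "finger_gap": opening from 0.0 (shut) to 1.0 (fully open); "gripper_force": force on a finger pad.
Only numpy, scipy, OpenCV 4.12 (cv2) and the standard library are available. Lean on these libraries where they do the work, as an engineer would, in place of code of your own. Each camera call takes 0.05 s, during which the arm holds its last target. There are 200 camera calls.

## Task

Pick up the double-ended wedge and free the press-fit cover of the burr case: work the wedge into the seam under the cover's two lugs from alternate sides until both lugs stand about 6 mm above where a fully seated cover holds them, and the cover is level. Never let one lug get more than 4 mm ahead of the other, do not force the wedge (keep under 25 N) and touch the cover with nothing but the wedge. Then lay the wedge back down flat on its green mat, leaving everything else where it stands.

Things in the scene. Friction and masses are not known exactly. Their poses are not given: they have to be found in the camera images.
- case: Burr case of a sample grinder, fixed to the bench: round dark grey base 140 mm across. Origin at the centre of its underside, z up. Its flat top, the ledge, is 55 mm above the origin; along its +y (left) and -y (right) it runs out on tongues 44 mm wide, ending 82 mm from the axis. Inside the seam a round spigot of radius 28 mm is a dead stop, 34 mm in from a lug's outer edge. A chute points to -x.
- spigot: The case's inner steel spigot, 56 mm across, hidden under the cover and carrying it; fixed to the case, with the same origin and axes as the case.
- cover: Press-fit aluminium cover on the case: disc 110 mm across, 22 mm thick, on it a blue collar 60 mm across, 16 mm high, and two lugs, 36 mm wide, 9 mm thick, reaching 62 mm from the axis along the case's +y and -y, over the tongues. Fully seated, its underside is 3.5 mm above the ledge: that slit is the seam. Origin = point lug_left.
- lug_left (a point): Middle of the lower outer edge of the +y lug, 62 mm from the case's axis, 58.5 mm above its origin when fully seated; at the start it may be up to 1.2 mm higher. z = the cover's axis. A lug rises under about 11 N of lift at this edge, while the other lug's edge keeps its height (the cover pivots there), and stays where it is left. It can rise 11 mm at most.
- lug_right (a point): The same on the -y lug: middle of its lower outer edge, 62 mm from the axis, 58.5 mm above the case's origin when fully seated, up to 1.2 mm higher at the start. Behaves alike.
- wedge: Loose double-ended plastic wedge, 158 mm long along its x, 90 g. Origin at the centre of its underside, which is flat over the whole length. Orange handle in the middle, 70 x 24 x 30 mm (x, y, z), to be gripped across the 24 mm; at each end a slippery yellow blade, 44 mm long, 20 mm wide, its top rising from 2 mm at the tip by 0.3 mm per mm (15 mm at the handle).
- tip_a (a point): Tip of the blade at the wedge's +x end, on the underside, 79 mm from the origin. With the underside sliding on the ledge, the blade meets a seated lug when the tip is 5 mm in past the lug's outer edge (9 mm if it starts 1.2 mm higher), then lifts it 0.3 mm per mm; the push takes about 10 to 20 N. Contacts give by some 0.4 mm in all.
- tip_b (a point): Tip of the blade at the wedge's -x end, on the underside, 79 mm from the origin; both blades are alike.
- mat: The green mat on which the wedge lies at the start, fixed to the bench, 220 x 130 x 4 mm (x, y, z); origin at the centre of its underside. The wedge lies on it roughly along its x. It is on the left or the right of the case.
- bean_tray: Bystander: loose blue tray of beans, about 120 mm square and 30 mm high, on the side of the case where the mat is not.
- glass0: Bystander: drinking glass 76 mm across, 85 mm high, beyond the case.
- glass1: Bystander: drinking glass like the other, beyond the case.
- glass2: Bystander: drinking glass like the other, beyond the case.
- jar: Bystander: amber jar 68 mm across, 90 mm high, beyond the case.
- timer: Bystander: white kitchen timer 62 mm high.
- spoon: Bystander: cupping spoon lying on the bench.
There are look-alikes about, which are no part of the job. Of the things like the wedge, leave any that is pink; of the rest the smaller one is meant. Of the things that look like the case, take the one that is farthest from the robot's base at the start.

How it is judged:
By the outcome, as a careful person would: the job done as asked, in the order asked, and still so for the second after the job is handed in, with the robot touching nothing.
It also fails if it takes over 72 s, if anything falls off the work surface, if the arm or the gripper's body presses on something with over 40 N, if the wrist force passes 120 N, or if a joint passes its speed limit or range.

## Working session

There is one attempt and no reset: what is moved stays moved. The work goes in short steps, Python scripts to look and compute and a tool call to move; the robot and the scene stay as the last step left them, time stands still between calls to the robot, and variables do not carry over. Pictures are saved under pics/ and viewed, at most 10 in all, crops included, and the job is handed in when it is done.

Besides the shell and the picture viewer there is one more tool, called after "Call:" in YAML: its name, and indented under it one key for each argument. drive_tool: Moves the arm, as the interface text tells. Its arguments: {"type":"object","properties":{"plan":{"type":"array"},"newtons":{"type":"number"}},"required":["plan"]}

```bash
ls; mkdir -p pics
cat > h.py <<'E'
import numpy as np, cv2
from station import manip
def snap(n):
    s=manip.snapshot(n); np.savez(f'/tmp/{n}.npz',**s); return s
def load(n): return dict(np.load(f'/tmp/{n}.npz'))
def cam(s):
    f=192/np.tan(np.radians(float(s['fov_y']))/2)
    return np.array([[f,0,float(s['cx'])],[0,f,float(s['cy'])],[0,0,1]]),np.array([float(s['k1']),0,0,0])
def rays(s,px):
    K,d=cam(s); u=cv2.undistortPoints(np.array(px,float).reshape(-1,1,2),K,d).reshape(-1,2)
    return np.c_[u[:,0],-u[:,1],-np.ones(len(u))]
def onplane(s,px,z):
    E=s['extrinsics']; r=rays(s,px)@E[:3,:3].T; o=E[:3,3]
    return o+r*((z-o[2])/r[:,2])[:,None]
def cloud(s):
    v,u=np.mgrid[:384,:512]; r=rays(s,np.c_[u.ravel(),v.ravel()])*s['z_map'].reshape(-1,1)
    E=s['extrinsics']; return (r@E[:3,:3].T+E[:3,3]).reshape(384,512,3)
def proj(s,P):
    E=s['extrinsics']; c=(np.atleast_2d(P)-E[:3,3])@E[:3,:3]
    K,d=cam(s); c=c*[1,-1,-1]
    return cv2.projectPoints(c,np.zeros(3),np.zeros(3),K,d)[0].reshape(-1,2)
E
python3 - <<'E'
from h import *
for n in('scene','top'):
    s=snap(n); cv2.imwrite(f'pics/{n}0.png',cv2.resize(s['image'][:,:,::-1],(800,600)))
    print(n,s['fov_y'],s['cx'],s['cy'],s['k1'],s['extrinsics'].round(3).tolist(),s['image'].shape)
print(manip.finger_overhang,manip.sense())
E
```

```text
pics
scene 55.192168527562195 250.74706119995972 194.02862844111814 -0.01174083028082909 [[0.677, -0.427, 0.6, 1.12], [0.736, 0.366, -0.57, -0.643], [0.024, 0.827, 0.562, 0.679], [0.0, 0.0, 0.0, 1.0]] (384, 512, 3)
top 49.09959063653601 264.17589787034376 194.42569970441957 -0.0930948425808126 [[0.009, 0.995, -0.096, 0.366], [-1.0, 0.009, 0.002, -0.018], [0.003, 0.096, 0.995, 1.416], [0.0, 0.0, 0.0, 1.0]] (384, 512, 3)
0.014 {'t': 0.1, 'q': array([-1.43551969e+00,  5.28391924e-01,  1.43378418e+00,  6.85171725e-06,
        1.18139908e+00, -1.78529333e-01]), 'qd': array([-1.38576240e-03, -2.21186071e-03, -5.18295454e-03, -1.39447946e-03,
       -3.69626569e-04, -2.51295920e-05]), 'tau': array([-7.48916227e-04, -4.43305063e+01, -1.78586537e+01, -2.66957804e-04,
        3.89620327e-03,  7.07526709e-06]), 'tcp_pos': array([ 0.19285283, -0.59384931,  0.24441676]), 'tool_rot': array([ 9.87715678e-01,  1.56258623e-01,  2.46031895e-05, -9.90967277e-04]), 'force': array([-0.44625422,  0.67522214,  1.01882635]), 'ft_torque': array([-0.01997401, -0.02702969, -0.00436305]), 'gripper_force': 0.0, 'finger_gap': 1.0018053061626055}
```

View pics/scene0.png

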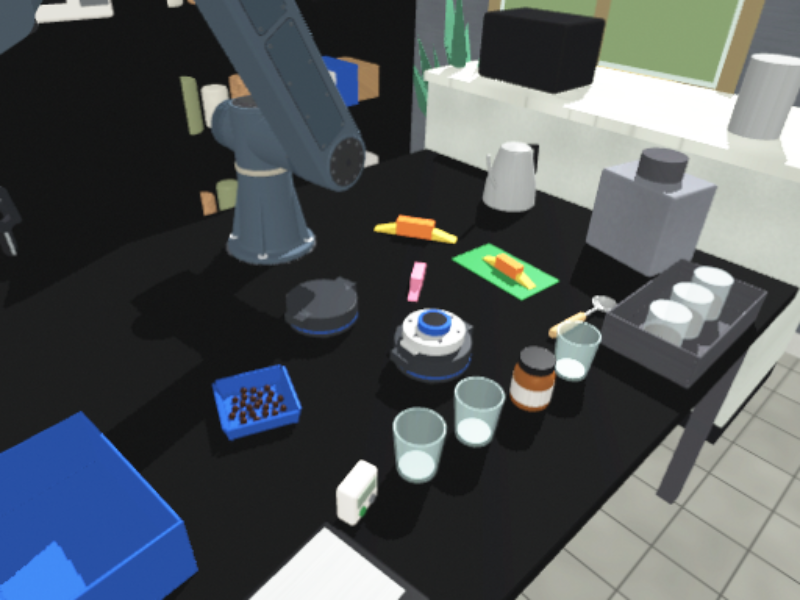

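View pics/top0.png

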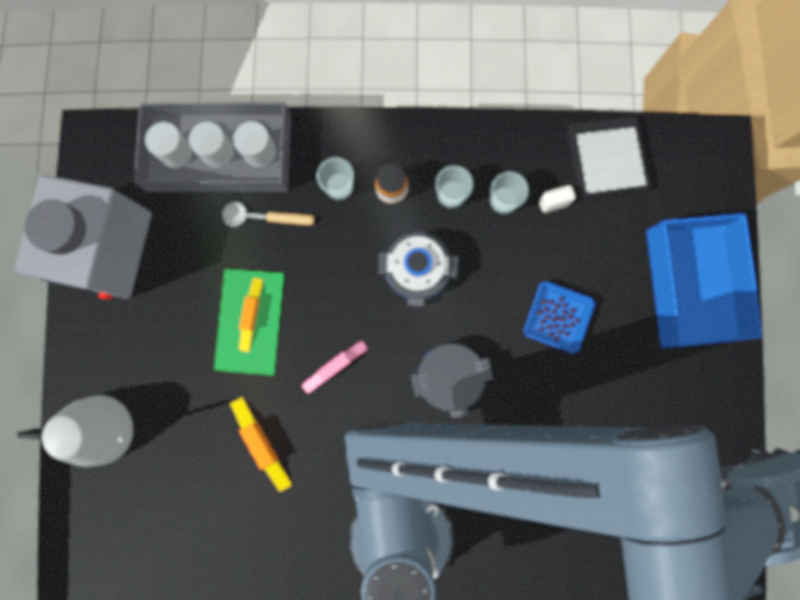

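The scene view (at 800×600) shows the target case with white cover and blue collar at (433,340), and the wedge on the green mat at (510,268). The top view shows the same case at (418,262), lugs left and right of it, chute towards the robot, and the wedge at (250,315). The larger wedge, the pink one and the nearer case without a cover are the look-alikes.

```bash
cat > m.py <<'E'
from h import *
for n in('scene','top'):
    s=load(n); C=cloud(s); hsv=cv2.cvtColor(s['image'],cv2.COLOR_RGB2HSV)
    X,Y,Z=C[...,0],C[...,1],C[...,2]; ok=s['z_map']>0
    print('==',n)
    green=cv2.inRange(hsv,(45,100,60),(80,255,255))>0
    green&=ok&(abs(Z)<.03)
    P=C[green]; r=cv2.minAreaRect(P[:,:2].astype(np.float32)); print('mat',r,np.median(P[:,2]))
    mc=P[:,:2].mean(0)
    w=(cv2.inRange(hsv,(5,120,90),(34,255,255))>0)&ok&(np.hypot(X-mc[0],Y-mc[1])<.13)&(Z>-.02)
    o=w&(hsv[...,0]<19); y=w&(hsv[...,0]>=22)
    for nm,m in(('wedge',w),('orange',o)):
        P=C[m]; r=cv2.minAreaRect(P[:,:2].astype(np.float32)); print(nm,m.sum(),P.mean(0).round(4),np.round(r[0],4),np.round(r[1],4),r[2])
        u,sv,vt=np.linalg.svd(P[:,:2]-P[:,:2].mean(0),full_matrices=False); print('  yaw',np.degrees(np.arctan2(vt[0,1],vt[0,0])))
    print(' orange top z',np.percentile(C[o][:,2],[5,50,90,95]).round(4))
    b=(cv2.inRange(hsv,(100,120,60),(125,255,255))>0)&ok&(abs(X-.62)<.1)&(abs(Y-.02)<.1)&(Z>.085)
    P=C[b]; print('collar',b.sum(),P.mean(0).round(4),np.percentile(P[:,2],[5,50,95]).round(4),np.array(cv2.minEnclosingCircle(P[:,:2].astype(np.float32))[0]).round(4))
    near=ok&(np.hypot(X-P[:,0].mean(),Y-P[:,1].mean())<.1)
    h,e=np.histogram(Z[near],np.arange(-.005,.11,.0025)); print([(round(a*1000,1),int(k)) for a,k in zip(e,h) if k>15])
E
python3 m.py
```

```text
== scene
mat ((0.18546897172927856, 0.5390826463699341), (0.37239840626716614, 2.0609700679779053), 42.9587516784668) 0.0019887312239411647
wedge 236 [0.4788 0.3241 0.02  ] [0.4813 0.3471] [0.0686 0.1538] 78.03794860839844
  yaw -11.851396170892905
orange 112 [0.4809 0.3192 0.0209] [0.4775 0.3185] [0.0728 0.0258] 7.50795841217041
  yaw -4.687769917919939
 orange top z [0.0076 0.0211 0.0316 0.033 ]
collar 168 [ 0.5891 -0.0391  0.0933] [0.0859 0.0947 0.0971] [ 0.583  -0.0302]
[(np.float64(-5.0), 242), (np.float64(-2.5), 692), (np.float64(0.0), 108), (np.float64(10.0), 19), (np.float64(12.5), 30), (np.float64(15.0), 31), (np.float64(17.5), 26), (np.float64(20.0), 27), (np.float64(22.5), 35), (np.float64(25.0), 28), (np.float64(27.5), 19), (np.float64(30.0), 30), (np.float64(32.5), 30), (np.float64(35.0), 37), (np.float64(37.5), 38), (np.float64(40.0), 33), (np.float64(42.5), 51), (np.float64(45.0), 33), (np.float64(47.5), 42), (np.float64(50.0), 150), (np.float64(52.5), 275), (np.float64(55.0), 27), (np.float64(60.0), 36), (np.float64(62.5), 37), (np.float64(65.0), 43), (np.float64(67.5
[... 661 characters left out ...]
0.0364 0.0375]
collar 116 [ 0.5798 -0.0313  0.0968] [0.0913 0.0968 0.1021] [ 0.5806 -0.03  ]
[(np.float64(-5.0), 207), (np.float64(-2.5), 332), (np.float64(0.0), 292), (np.float64(2.5), 146), (np.float64(5.0), 34), (np.float64(35.0), 18), (np.float64(47.5), 24), (np.float64(50.0), 85), (np.float64(52.5), 180), (np.float64(55.0), 166), (np.float64(57.5), 73), (np.float64(60.0), 21), (np.float64(65.0), 20), (np.float64(67.5), 21), (np.float64(72.5), 26), (np.float64(75.0), 68), (np.float64(77.5), 168), (np.float64(80.0), 189), (np.float64(82.5), 128), (np.float64(85.0), 42), (np.float64(90.0), 21), (np.float64(92.5), 42), (np.float64(95.0), 99), (np.float64(97.5), 81), (np.float64(100.0), 24)]
```

Run:
```python
from h import *
ims=[]
for n in('scene','top'):
    s=load(n); C=cloud(s); ok=s['z_map']>0
    X,Y,Z=C[...,0],C[...,1],C[...,2]; c=np.array([.581,-.031])
    hsv=cv2.cvtColor(s['image'],cv2.COLOR_RGB2HSV)
    near=ok&(np.hypot(X-c[0],Y-c[1])<.1)
    # disc top rim
    m=(near&(Z>.073)).astype(np.uint8); 
    P=C[(m>0)&(Z<.088)]; cc,r=cv2.minEnclosingCircle(P[:,:2].astype(np.float32)); print(n,'disc',np.round(cc,4),round(r,4),np.median(P[:,2]))
    t=near&(Z>.044)&(Z<.063); P=C[t][:,:2]-c; r=np.hypot(*P.T); a=np.degrees(np.arctan2(P[:,1],P[:,0]))
    for a0 in(90,-90,180):
        k=(r>.073)&(abs((a-a0+180)%360-180)<30); Q=P[k]
        if k.sum()>2: print('  tongue',a0,k.sum(),Q.mean(0).round(4),'r max',r[k].max().round(4),'ang',np.degrees(np.arctan2(*Q.mean(0)[::-1])).round(1))
    u,v=proj(s,[[*c,.06]])[0].astype(int); im=s['image'][v-45:v+45,u-60:u+60,::-1]; print(u,v); ims.append(cv2.resize(im,(600,450)*1,interpolation=cv2.INTER_CUBIC)[:, :])
cv2.imwrite('pics/crop.png',cv2.resize(np.hstack(ims),(800,300)))
```

```text
scene disc [ 0.5811 -0.0299] 0.0571 0.07922312767379203
  tongue 90 23 [0.0169 0.0764] r max 0.085 ang 77.5
  tongue -90 74 [-0.0019 -0.078 ] r max 0.0847 ang -91.4
276 214
top disc [ 0.581  -0.0299] 0.0552 0.08062935755894407
  tongue 90 46 [0.0016 0.0768] r max 0.0851 ang 88.8
  tongue -90 42 [-0.0042 -0.0765] r max 0.083 ang -93.1
267 168
```

View pics/crop.png

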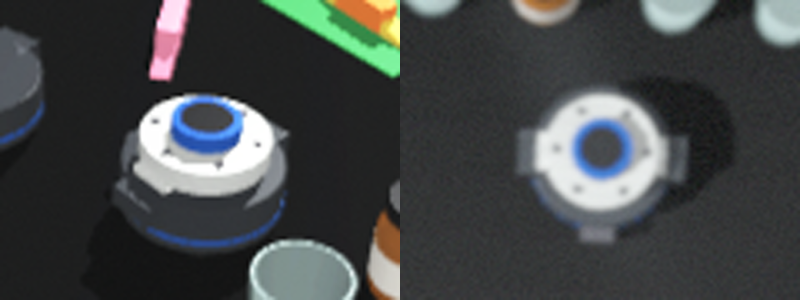

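The crop shows the cover seated on the case with lugs at left (525,152) and right (678,158) in the top half-image; the +y tongue axis is turned about -2° from world y. Before moving I'll take a depth-averaged baseline of the cover's height and refine the yaw and the wedge.

```bash
cat > cov.py <<'E'
from h import *
import sys
def cover(n,N=5,c=(.5805,-.0303)):
    S=[manip.snapshot(n) for _ in range(N)]; s=S[-1]
    zm=np.array([q['z_map'] for q in S]); s['z_map']=np.where((zm>0).all(0),np.median(zm,0),0)
    np.savez(f'/tmp/{n}.npz',**s); C=cloud(s); ok=s['z_map']>0
    X,Y,Z=C[...,0]-c[0],C[...,1]-c[1],C[...,2]; R=np.hypot(X,Y)
    d=ok&(R>.036)&(R<.051)&(Z>.072)&(Z<.098)
    A=np.c_[X[d],Y[d],np.ones(d.sum())]; b=Z[d]
    for _ in range(4):
        k,*_=np.linalg.lstsq(A,b,rcond=None); r=b-A@k; g=abs(r)<2.5*r.std()+1e-5; A,b=A[g],b[g]
    t=ok&(abs(Y)>.066)&(abs(Y)<.079)&(abs(X)<.018)&(Z>.04)&(Z<.065)
    l,rr=t&(Y>0),t&(Y<0)
    # annulus ledge
    a=ok&(R>.060)&(R<.067)&(abs(X)>.025)&(Z>.045)&(Z<.065)
    bench=ok&(R>.12)&(R<.2)&(abs(Z)<.012)
    print(n,'disc z c/L/R mm',(1000*np.array([k[2],k[2]+.062*k[1],k[2]-.062*k[1]])).round(2),'n',len(b),'sd',(1000*r.std()).round(2),
      'tongueL',(1000*np.median(Z[l])).round(2),l.sum(),'tongueR',(1000*np.median(Z[rr])).round(2),rr.sum(),'ledge',(1000*np.median(Z[a])).round(2),a.sum(),'bench',(1000*np.median(Z[bench])).round(2))
    return s
if __name__=='__main__':
    for n in sys.argv[1:]: cover(n)
E
python3 cov.py top scene
python3 - <<'E'
from h import *
s=load('top');C=cloud(s);X,Y,Z=C[...,0]-.5805,C[...,1]+.0303,C[...,2];R=np.hypot(X,Y)
m=((Z>.045)&(Z<.064)&(R<.1)).astype(np.uint8)
hull=((Z>.044)&(R<.1)).astype(np.uint8); ct=max(cv2.findContours(hull,0,1)[0],key=cv2.contourArea)
P=onplane(s,ct.reshape(-1,2),.055)[:,:2]; print('hull rect',cv2.minAreaRect(P.astype(np.float32)))
for sg in(1,-1):
    k=(m>0)&(Y*sg>.072); Q=np.c_[X[k],Y[k]]; print(sg,k.sum(),Q.mean(0).round(4),Q.min(0).round(4),Q.max(0).round(4))
k=(m>0)&(X<-.072);print('chute',k.sum(),X[k].mean(),Y[k].mean(),X[k].min())
# wedge in top
hsv=cv2.cvtColor(s['image'],cv2.COLOR_RGB2HSV)
w=(cv2.inRange(hsv,(5,120,90),(34,255,255))>0)&(np.hypot(C[...,0]-.477,C[...,1]-.33)<.12)
o=w&(hsv[...,0]<19)&(Z>.026); y=w&(hsv[...,0]>=21); v,u=np.nonzero(o); P=onplane(s,np.c_[u,v],.034); print('orange top',P.mean(0),o.sum(),np.median(Z[o]))
v,u=np.nonzero(y); P=onplane(s,np.c_[u,v],.010)
for sg in(1,-1):
    q=P[(P[:,0]-.477)*sg>.0]; print('blade',sg,len(q),q[:,:2].mean(0).round(4), q[:,0].min().round(4),q[:,0].max().round(4))
E
```

```text
top disc z c/L/R mm [80.81 80.67 80.95] n 378 sd 1.4 tongueL 54.14 43 tongueR 54.66 39 ledge 54.72 185 bench -0.23
scene disc z c/L/R mm [79.34 78.94 79.75] n 245 sd 0.64 tongueL 53.39 9 tongueR 53.26 41 ledge 53.52 125 bench -1.47
hull rect ((0.5808583498001099, -0.03005058318376541), (0.14595289528369904, 0.13940201699733734), 45.40314483642578)
1 42 [0.0013 0.0766] [-0.0185  0.0729] [0.0237 0.0828]
-1 38 [-0.0018 -0.0776] [-0.0243 -0.081 ] [ 0.0189 -0.0742]<stdin>:8: RuntimeWarning: Mean of empty slice.
  ret = ret.dtype.type(ret / rcount)
Traceback (most recent call last):
ValueError: zero-size array to reduction operation minimum which has no identity
```

Run:
```python
from h import *
for n in('top','scene'):
    s=load(n);C=cloud(s);Z=C[...,2]
    hsv=cv2.cvtColor(s['image'],cv2.COLOR_RGB2HSV)
    w=(cv2.inRange(hsv,(5,120,90),(36,255,255))>0)&(np.hypot(C[...,0]-.477,C[...,1]-.33)<.12)
    o=w&(hsv[...,0]<19)&(Z>.027); v,u=np.nonzero(o); P=onplane(s,np.c_[u,v],.034); r=cv2.minAreaRect(P[:,:2].astype(np.float32)); print(n,'orange top',P.mean(0).round(4),r,o.sum(),np.median(Z[o]))
    y=w&(hsv[...,0]>=21); v,u=np.nonzero(y); P=onplane(s,np.c_[u,v],.010); bb=[]
    for sg in(1,-1):
        q=P[(P[:,0]-.477)*sg>.0]; bb.append(q.mean(0)); print('blade',sg,len(q),q[:,:2].mean(0).round(4), q[:,0].min().round(4),q[:,0].max().round(4))
    d=bb[0]-bb[1]; print('yaw',np.degrees(np.arctan2(d[1],d[0])),'mid',(bb[0]+bb[1])/2)
```

```text
top orange top [0.4796 0.3269 0.034 ] ((0.47810882329940796, 0.3276832103729248), (0.019815122708678246, 0.058696214109659195), 80.4100341796875) 92 0.03334052508626684
blade 1 113 [0.5272 0.3229] 0.4798 0.555
blade -1 130 [0.428  0.3388] 0.399 0.4768
yaw -9.126601519786888 mid [0.47760927 0.33084757 0.01      ]
scene orange top [0.4853 0.3145 0.034 ] ((0.4821462035179138, 0.31524908542633057), (0.0692911222577095, 0.021711308509111404), 3.3182175159454346) 35 0.030848777075076717
blade 1 42 [0.5161 0.3233] 0.4783 0.5597
blade -1 67 [0.4399 0.3534] 0.4074 0.4763
yaw -21.569211894147347 mid [0.47800167 0.33832553 0.01      ]
```

Wedge found: centre ≈ (0.4775, 0.328), yaw ≈ -9°, top at 34 mm as it must be. Case centre (0.5805, -0.030), +y axis at about 88.5°. I'll turn the tool to -9° and travel.

Call:
drive_tool:
  plan:
    - [0, 0, 0, 0, 0, 6.75, 1]
    - [0, 0, 0, 0, 0, 6.75, 1]
    - [0, 0, 0, 0, 0, 6.75, 1]
    - [0, 0, 0, 0, 0, 6.75, 1]
    - [0.02, -0.042, 0, 0, 0, 0, 1]
    - [0.02, -0.042, 0, 0, 0, 0, 1]
    - [0.02, -0.042, 0, 0, 0, 0, 1]
    - [0.02, -0.042, 0, 0, 0, 0, 1]
    - [0.02, -0.042, 0, 0, 0, 0, 1]
    - [0.02, -0.042, 0, 0, 0, 0, 1]

```text
t: 1.6
tcp_pos: [0.3518, -0.3629, 0.2456]
tool_rot: [0.997, -0.079, 0.0, 0.0]
force: [0.1, -0.1, 0.4]
finger_gap: 1.006
gripper_force: 0.0
```

Call:
drive_tool:
  plan:
    - [0.02, -0.042, 0, 0, 0, 0, 1]
    - [0.02, -0.042, 0, 0, 0, 0, 1]
    - [0.02, -0.042, 0, 0, 0, 0, 1]
    - [0, -0.048, 0, 0, 0, 0, 1]
    - [0, -0.048, 0, 0, 0, 0, 1]
    - [0, -0.048, 0, 0, 0, 0, 1]
    - [0, -0.048, 0, 0, 0, 0, 1]
    - [0, -0.048, 0, 0, 0, 0, 1]
    - [-0.005, -0.048, 0, 0, 0, 0, 1]
    - [-0.005, -0.048, 0, 0, 0, 0, 1]

```text
t: 2.6
tcp_pos: [0.473, 0.086, 0.2457]
tool_rot: [0.997, -0.079, 0.001, 0.0]
force: [1.0, 0.1, -0.7]
finger_gap: 1.0
gripper_force: 0.0
```

```bash
cat > st.py <<'E'
from h import *
from scipy.spatial.transform import Rotation as R
s=manip.sense(); M=R.from_quat(s['tool_rot']).as_matrix()
print('t',round(s['t'],2),'tcp',s['tcp_pos'].round(4),'yaw',np.degrees(np.arctan2(M[1,0],M[0,0])).round(2),'tilt',M[:,2].round(4),'q',s['q'].round(2),'F',s['force'].round(1),'gap',round(s['finger_gap'],3),'grip',round(s['gripper_force'],1))
import sys
if len(sys.argv)>3:
    d=np.array([float(a) for a in sys.argv[1:4]])-s['tcp_pos']; print('tool shift mm',(1000*M.T@d).round(1))
E
python3 st.py .4775 .3283 .1
```

```text
t 2.6 tcp [0.473  0.086  0.2457] yaw -9.03 tilt [ 1.1e-03 -1.0e-04 -1.0e+00] q [-0.05  0.33  1.79 -0.    1.02  1.68] F [ 1.   0.1 -0.7] gap 1.0 grip 0.0
tool shift mm [ -33.7 -240.   145.6]
```

Call:
drive_tool:
  plan:
    - [-0.007, -0.048, 0, 0, 0, 0, 1]
    - [-0.007, -0.048, 0, 0, 0, 0, 1]
    - [-0.007, -0.048, 0, 0, 0, 0, 1]
    - [-0.007, -0.048, 0.02, 0, 0, 0, 1]
    - [-0.006, -0.048, 0.04, 0, 0, 0, 1]
    - [0, 0, 0.045, 0, 0, 0, 1]
    - [0, 0, 0.04, 0, 0, 0, 1]
    - [0, 0, 0.02, 0, 0, 0, 1]
    - [0, 0, 0, 0, 0, 0, 0.2]
    - [0, 0, 0, 0, 0, 0, 0.2]

```text
t: 3.6
tcp_pos: [0.4769, 0.3144, 0.0896]
tool_rot: [0.997, -0.079, 0.0, -0.0]
force: [0.4, -0.0, 0.5]
finger_gap: 0.693
gripper_force: 0.0
```

```bash
python3 - <<'E'
from h import *
s=snap('scene'); w=proj(s,[[.4775,.328,.05]])[0].astype(int); print(w)
v,u=max(w[1],100),w[0]; cv2.imwrite('pics/g1.png',cv2.resize(s['image'][v-75:v+45,u-80:u+80,::-1],(800,600)))
E
python3 st.py .4775 .3283 .021
```

```text
[326 162]
t 3.65 tcp [0.4775 0.3147 0.0905] yaw -9.03 tilt [ 2.2e-03  9.0e-04 -1.0e+00] q [0.39 0.68 1.69 0.   0.77 2.12] F [ 0.9 -0.   0. ] gap 0.609 grip 0.0
tool shift mm [ -2.3 -13.4  69.5]
```

View pics/g1.png

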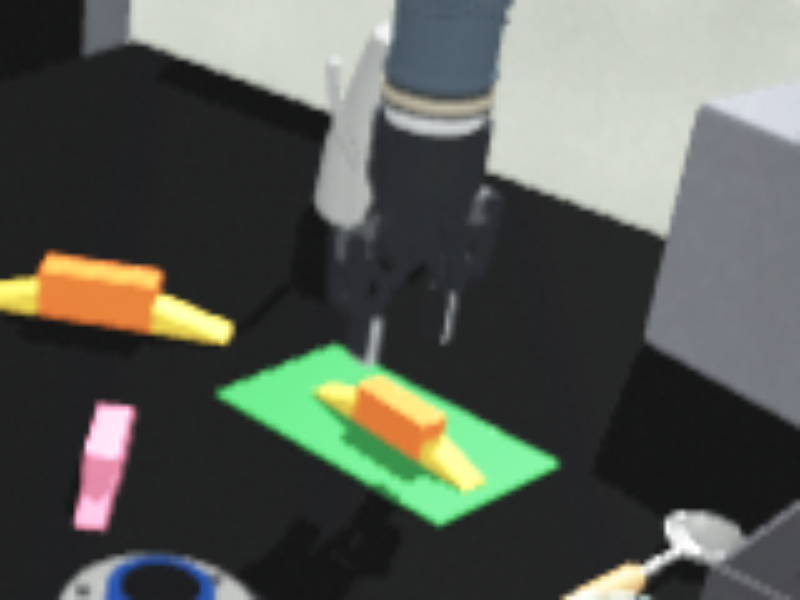

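The picture shows the gripper above the mat with the wedge beneath, still about 13 mm short in y, as the numbers say.

Call:
drive_tool:
  plan:
    - [-0.002, -0.0134, 0, 0, 0, 0, 0.8]
    - [0, 0, 0, 0, 0, 0, 0.8]
    - [0, 0, 0.02, 0, 0, 0, 0.8]
    - [0, 0, 0.02, 0, 0, 0, 0.8]
    - [0, 0, 0.015, 0, 0, 0, 0.8]
    - [0, 0, 0.0145, 0, 0, 0, 0.8]
    - [0, 0, 0, 0, 0, 0, -1]
    - [0, 0, 0, 0, 0, 0, -1]
    - [0, 0, 0, 0, 0, 0, -1]
    - [0, 0, 0, 0, 0, 0, -1]
  newtons: 60

```text
t: 4.65
tcp_pos: [0.4774, 0.3282, 0.021]
tool_rot: [0.997, -0.079, 0.001, -0.001]
force: [0.1, 0.9, 0.0]
finger_gap: 0.271
gripper_force: 58.8
```

Call:
drive_tool:
  plan:
    - [0, 0, 0, 0, 0, 0, -1]
    - [0, 0, 0, 0, 0, 0, -1]
    - [0, 0, 0, 0, 0, 0, -1]
    - [0, 0, 0, 0, 0, 0, -1]
    - [0, 0, 0, 0, 0, 0, -1]
  newtons: 80

```text
t: 5.15
tcp_pos: [0.4775, 0.3282, 0.021]
tool_rot: [0.997, -0.079, 0.001, -0.001]
force: [0.0, 0.3, 6.4]
finger_gap: 0.265
gripper_force: 83.7
```

```bash
python3 st.py .4775 .3283 .021
```

```text
t 5.15 tcp [0.4775 0.3282 0.021 ] yaw -9.02 tilt [ 0.0021  0.001  -1.    ] q [0.41 0.8  1.69 0.   0.65 2.14] F [0.  0.3 6.4] gap 0.265 grip 83.7
tool shift mm [ 0.  -0.1 -0. ]
```

Call:
drive_tool:
  plan:
    - [0, 0, -0.01, 0, 0, 0, -1]
    - [0, 0, -0.03, 0, 0, 0, -1]
    - [0, 0, -0.03, 0, 0, 0, -1]
    - [0, 0, -0.03, 0, 0, -6.4, -1]
    - [0, 0, 0, 0, 0, -7, -1]
    - [0, 0, 0, 0, 0, -7, -1]
    - [0, 0, 0, 0, 0, -7, -1]
    - [0, 0, 0, 0, 0, -7, -1]
    - [0, 0, 0, 0, 0, -7, -1]
    - [0, 0, 0, 0, 0, -7, -1]

```text
t: 6.15
tcp_pos: [0.4761, 0.3276, 0.1201]
tool_rot: [0.941, 0.339, -0.0, 0.0]
force: [1.3, 0.5, -0.9]
finger_gap: 0.266
gripper_force: 82.9
```

Call:
drive_tool:
  plan:
    - [0, 0, 0, 0, 0, -7, -1]
    - [0, 0, 0, 0, 0, -7, -1]
    - [0, 0, 0, 0, 0, -7, -1]
    - [0, 0, 0, 0, 0, -7, -1]
    - [0, 0, 0, 0, 0, -7, -1]
    - [0, 0, 0, 0, 0, -7, -1]
    - [0, 0, 0, 0, 0, -7, -1]
    - [0, 0.02, 0, 0, 0, 0, -1]
    - [0, 0.03, 0, 0, 0, 0, -1]
    - [0, 0.03, 0, 0, 0, 0, -1]

```text
t: 7.15
tcp_pos: [0.5566, 0.3255, 0.1201]
tool_rot: [0.717, 0.697, -0.001, -0.0]
force: [1.0, -0.6, -0.3]
finger_gap: 0.264
gripper_force: 82.9
```

```bash
python3 st.py .585 .1387 .12
```

```text
t 7.15 tcp [0.5566 0.3255 0.1201] yaw 88.42 tilt [-1.2e-03 -4.0e-04 -1.0e+00] q [0.36 0.71 1.48 0.   0.96 0.38] F [ 1.  -0.6 -0.3] gap 0.264 grip 82.9
tool shift mm [-186.    33.6    0.2]
```

Call:
drive_tool:
  plan:
    - [-0.03, 0.011, 0, 0, 0, 0, -1]
    - [-0.04, 0.0115, 0, 0, 0, 0, -1]
    - [-0.04, 0.011, 0, 0, 0, 0, -1]
    - [-0.04, 0, 0, 0, 0, 0, -1]
    - [-0.03, 0, 0.02, 0, 0, 0, -1]
    - [0, 0, 0.018, 0, 0, 0, -1]
    - [0, 0, 0, 0, 0, 0, -1]

```text
t: 7.85
tcp_pos: [0.5828, 0.1433, 0.08]
tool_rot: [0.718, 0.696, -0.002, -0.002]
force: [-0.2, -0.0, -0.5]
finger_gap: 0.264
gripper_force: 83.0
```

```bash
python3 st.py .585 .1387 .082
python3 - <<'E'
from h import *
ims=[]
for n in('scene','top'):
    s=snap(n); w=proj(s,[[.583,.05,.07]])[0].astype(int); u,v=w
    ims.append(cv2.resize(s['image'][v-50:v+50,u-50:u+50,::-1],(400,400),interpolation=cv2.INTER_CUBIC))
    C=cloud(s); hsv=cv2.cvtColor(s['image'],cv2.COLOR_RGB2HSV)
    y=(cv2.inRange(hsv,(21,120,90),(36,255,255))>0)&(abs(C[...,0]-.585)<.05)&(abs(C[...,1]-.139)<.11)
    vv,uu=np.nonzero(y); P=C[y]; k=P[:,1]<.139
    for q in(k,~k): print(n,'blade',q.sum(),P[q].mean(0).round(4),'y',P[q][:,1].min().round(4),P[q][:,1].max().round(4),'z',P[q][:,2].min().round(4),P[q][:,2].max().round(4))
cv2.imwrite('pics/c1.png',np.hstack(ims))
E
```

```text
t 7.85 tcp [0.5828 0.1433 0.08  ] yaw 88.24 tilt [-6.e-03 -2.e-04 -1.e+00] q [0.06 0.72 1.62 0.   0.81 0.09] F [-0.2 -0.  -0.5] gap 0.264 grip 83.0
tool shift mm [-4.5  2.3 -2. ]
scene blade 111 [0.5853 0.0886 0.0712] y 0.0597 0.138 z -0.0023 0.1234
scene blade 34 [0.5882 0.1754 0.0697] y 0.1428 0.2201 z -0.0036 0.1162
top blade 125 [0.5862 0.0857 0.0548] y 0.0618 0.1104 z -0.0084 0.0847
top blade 14 [0.5903 0.2076 0.1017] y 0.1603 0.2343 z -0.0041 0.3705
```

View pics/c1.png

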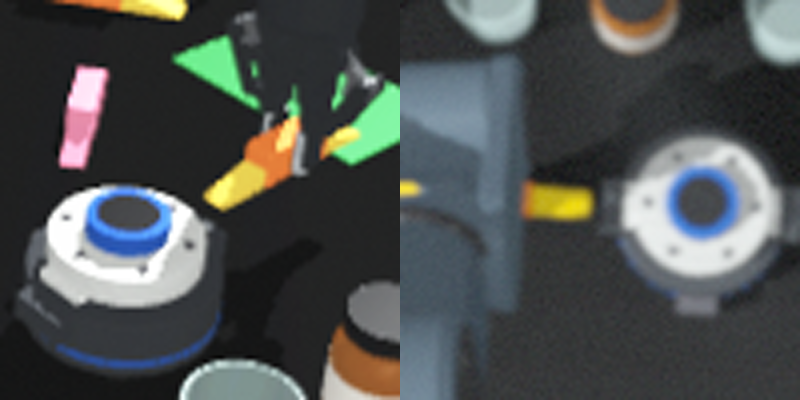

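The scene crop shows the blade at (215,200) pointing at the left lug. The top crop shows its tip at (592,203), just short of the tongue end at (605,195). I'll measure lateral alignment and tip by casting pixels on the right planes.

```bash
python3 - <<'E'
from h import *
s=load('top'); C=cloud(s); hsv=cv2.cvtColor(s['image'],cv2.COLOR_RGB2HSV)
y=(cv2.inRange(hsv,(21,110,70),(36,255,255))>0)
v,u=np.nonzero(y); P=onplane(s,np.c_[u,v],.071); k=(abs(P[:,0]-.585)<.03)&(P[:,1]<.12)&(P[:,1]>.05)
P=P[k]; print('blade',k.sum(),P.mean(0),P.min(0),P.max(0)); 
for a in np.unique(u[k])[::3]:
    q=P[u[k]==a]; print(a,q[:,1].mean().round(4),q[:,0].min().round(4),q[:,0].max().round(4),q[:,0].mean().round(4))
# left/right tongue and lug
Z=C[...,2]
v,u=np.mgrid[:384,:512]; F=onplane(s,np.c_[u.ravel(),v.ravel()],.055).reshape(384,512,3)
X,Y=F[...,0]-.5805,F[...,1]+.0303
g=s['image'].sum(2)
t=(Z>.043)&(Z<.064)&(abs(X)<.04)
for sg in(1,-1):
    k=t&(Y*sg>.064)&(Y*sg<.09)
    for c in np.unique(u[k]):
        q=X[k&(u==c)]; print('tongue',sg,c,Y[k&(u==c)].mean().round(4),q.min().round(4),q.max().round(4),q.mean().round(4))
E
python3 st.py
```

```text
blade 132 [0.58408919 0.08368574 0.071     ] [0.57122576 0.0582256  0.071     ] [0.59764177 0.1070978  0.071     ]
225 0.1069 0.5745 0.5941 0.5843
228 0.0972 0.5713 0.5975 0.5844
231 0.0875 0.5714 0.5976 0.5845
234 0.0778 0.5714 0.5976 0.5845
237 0.068 0.5715 0.5944 0.583
240 0.0583 0.5782 0.5913 0.5847
tongue 1 242 0.0826 -0.0163 -0.0163 -0.0163
tongue 1 243 0.0796 -0.0196 0.0235 0.0019
tongue 1 244 0.0764 -0.0195 0.0235 0.002
tongue 1 245 0.0731 -0.0195 0.0202 0.0003
tongue 1 246 0.0698 -0.0195 0.0236 0.002
tongue 1 247 0.0665 -0.0194 0.0236 0.0021
tongue -1 287 -0.0644 -0.0248 0.0249 -0.0
tongue -1 288 -0.0677 -0.0248 0.0182 -0.0032
tongue -1 289 -0.071 -0.0247 0.0183 -0.0033
tongue -1 290 -0.0742 -0.0247 0.0183 -0.0032
tongue -1 291 -0.0775 -0.0247 0.0183 -0.0032
tongue -1 292 -0.0808 -0.0213 0.0184 -0.0015
t 7.95 tcp [0.5847 0.1449 0.0819] yaw 88.38 tilt [-1.e-03  1.e-04 -1.e+00] q [0.06 0.72 1.61 0.   0.81 0.09] F [ 0.8  0.3 -0.5] gap 0.264 grip 83.0
```

Call:
drive_tool:
  plan:
    - [0, 0, 0.008, 0, 0, 0, -1]
    - [0, 0, 0.0075, 0, 0, 0, -1]
    - [-0.002, 0, 0, 0, 0, 0, -1]
    - [-0.002, 0, 0, 0, 0, 0, -1]
    - [0, 0, 0, 0, 0, 0, -1]
    - [0, 0, 0, 0, 0, 0, -1]

```text
t: 8.55
tcp_pos: [0.5851, 0.1407, 0.0667]
tool_rot: [0.717, 0.697, 0.0, 0.0]
force: [0.1, -0.1, -1.0]
finger_gap: 0.271
gripper_force: 83.0
```

Call:
drive_tool:
  plan:
    - [-0.001, 0, 0, 0, 0, 0, -1]
    - [-0.001, 0, 0, 0, 0, 0, -1]
    - [0, 0, 0, 0, 0, 0, -1]

```text
t: 8.85
tcp_pos: [0.5849, 0.1386, 0.0665]
tool_rot: [0.717, 0.697, 0.0, 0.0]
force: [-0.1, 0.4, -1.0]
finger_gap: 0.262
gripper_force: 83.0
```

Call:
drive_tool:
  plan:
    - [-0.001, 0, 0, 0, 0, 0, -1]
    - [-0.0005, 0, 0, 0, 0, 0, -1]
    - [0, 0, 0, 0, 0, 0, -1]

```text
t: 9.15
tcp_pos: [0.5848, 0.1371, 0.0664]
tool_rot: [0.717, 0.697, -0.0, -0.0]
force: [-0.0, 0.3, -0.4]
finger_gap: 0.265
gripper_force: 83.0
```

Call:
drive_tool:
  plan:
    - [-0.001, 0, 0, 0, 0, 0, -1]
    - [0, 0, 0, 0, 0, 0, -1]

```text
t: 9.35
tcp_pos: [0.5847, 0.1361, 0.0664]
tool_rot: [0.717, 0.697, -0.0, -0.0]
force: [-0.5, 0.6, -0.7]
finger_gap: 0.264
gripper_force: 83.0
```

Call:
drive_tool:
  plan:
    - [-0.001, 0, 0, 0, 0, 0, -1]
    - [-0.001, 0, 0, 0, 0, 0, -1]
    - [0, 0, 0, 0, 0, 0, -1]

```text
t: 9.65
tcp_pos: [0.5847, 0.1341, 0.0664]
tool_rot: [0.717, 0.697, -0.0, 0.0]
force: [-0.4, 0.7, -1.1]
finger_gap: 0.265
gripper_force: 83.0
```

Call:
drive_tool:
  plan:
    - [-0.001, 0, 0, 0, 0, 0, -1]
    - [0, 0, 0, 0, 0, 0, -1]

```text
t: 9.85
tcp_pos: [0.5847, 0.1338, 0.0665]
tool_rot: [0.717, 0.697, 0.001, -0.0]
force: [-0.1, 3.3, -0.6]
finger_gap: 0.27
gripper_force: 83.0
```

Call:
drive_tool:
  plan:
    - [-0.001, 0, 0, 0, 0, 0, -1]
    - [0, 0, 0, 0, 0, 0, -1]

```text
t: 10.05
tcp_pos: [0.5848, 0.1337, 0.0666]
tool_rot: [0.717, 0.697, 0.001, -0.001]
force: [0.4, 7.5, -0.1]
finger_gap: 0.262
gripper_force: 83.1
```

Call:
drive_tool:
  plan:
    - [-0.0005, 0, 0, 0, 0, 0, -1]
    - [0, 0, 0, 0, 0, 0, -1]

```text
t: 10.25
tcp_pos: [0.5848, 0.1337, 0.0667]
tool_rot: [0.717, 0.697, 0.001, -0.001]
force: [1.0, 8.0, 1.3]
finger_gap: 0.267
gripper_force: 83.1
```

Call:
drive_tool:
  plan:
    - [0.006, 0, 0, 0, 0, 0, -1]
    - [0, 0, -0.005, 0, 0, 0, -1]
    - [0, 0, -0.004, 0, 0, 0, -1]
    - [-0.005, 0, 0, 0, 0, 0, -1]
    - [-0.005, 0, 0, 0, 0, 0, -1]
    - [-0.005, 0, 0, 0, 0, 0, -1]
    - [0, 0, 0.002, 0, 0, 0, -1]
    - [0, 0, 0, 0, 0, 0, -1]

```text
t: 11.05
tcp_pos: [0.5841, 0.1223, 0.073]
tool_rot: [0.717, 0.697, -0.0, -0.0]
force: [0.2, 0.4, -0.7]
finger_gap: 0.269
gripper_force: 83.0
```

Call:
drive_tool:
  plan:
    - [0, 0, 0.001, 0, 0, 0, -1]
    - [0, 0, 0, 0, 0, 0, -1]

```text
t: 11.25
tcp_pos: [0.5842, 0.1229, 0.0721]
tool_rot: [0.717, 0.697, -0.0, -0.0]
force: [0.2, -0.3, -1.2]
finger_gap: 0.265
gripper_force: 83.0
```

Call:
drive_tool:
  plan:
    - [0, 0, 0.001, 0, 0, 0, -1]
    - [0, 0, 0, 0, 0, 0, -1]

```text
t: 11.45
tcp_pos: [0.5844, 0.1229, 0.0717]
tool_rot: [0.717, 0.697, 0.0, 0.0]
force: [-0.8, 0.1, 2.0]
finger_gap: 0.268
gripper_force: 83.3
```

Call:
drive_tool:
  plan:
    - [0, 0, 0.0005, 0, 0, 0, -1]
    - [0, 0, 0, 0, 0, 0, -1]

```text
t: 11.65
tcp_pos: [0.5844, 0.123, 0.0714]
tool_rot: [0.717, 0.697, 0.0, 0.0]
force: [-1.9, 1.4, 5.0]
finger_gap: 0.266
gripper_force: 83.6
```

Call:
drive_tool:
  plan:
    - [-0.004, 0, 0, 0, 0, 0, -1]
    - [-0.004, 0, 0, 0, 0, 0, -1]
    - [-0.004, 0, 0, 0, 0, 0, -1]
    - [-0.001, 0, 0, 0, 0, 0, -1]
    - [0, 0, 0, 0, 0, 0, -1]

```text
t: 12.15
tcp_pos: [0.585, 0.1092, 0.0715]
tool_rot: [0.717, 0.697, 0.001, 0.001]
force: [-0.1, 2.2, 6.0]
finger_gap: 0.264
gripper_force: 83.7
```

Call:
drive_tool:
  plan:
    - [-0.001, 0, 0, 0, 0, 0, -1]
    - [-0.001, 0, 0, 0, 0, 0, -1]
    - [0, 0, 0, 0, 0, 0, -1]

```text
t: 12.45
tcp_pos: [0.585, 0.1078, 0.0716]
tool_rot: [0.717, 0.697, 0.001, 0.001]
force: [-0.5, 3.6, 5.1]
finger_gap: 0.266
gripper_force: 83.8
```

Call:
drive_tool:
  plan:
    - [-0.001, 0, 0, 0, 0, 0, -1]
    - [-0.001, 0, 0, 0, 0, 0, -1]
    - [0, 0, 0, 0, 0, 0, -1]

```text
t: 12.75
tcp_pos: [0.585, 0.107, 0.0718]
tool_rot: [0.718, 0.697, 0.002, 0.0]
force: [0.2, 7.3, 6.6]
finger_gap: 0.268
gripper_force: 83.9
```

Call:
drive_tool:
  plan:
    - [-0.001, 0, 0, 0, 0, 0, -1]
    - [-0.001, 0, 0, 0, 0, 0, -1]
    - [0, 0, 0, 0, 0, 0, -1]

```text
t: 13.05
tcp_pos: [0.585, 0.1063, 0.0719]
tool_rot: [0.718, 0.696, 0.003, -0.0]
force: [1.0, 12.2, 7.8]
finger_gap: 0.266
gripper_force: 84.0
```

Call:
drive_tool:
  plan:
    - [-0.001, 0, 0, 0, 0, 0, -1]
    - [-0.001, 0, 0, 0, 0, 0, -1]
    - [0, 0, 0, 0, 0, 0, -1]

```text
t: 13.35
tcp_pos: [0.585, 0.1052, 0.072]
tool_rot: [0.718, 0.696, 0.003, -0.001]
force: [1.6, 14.3, 8.1]
finger_gap: 0.265
gripper_force: 84.0
```

Call:
drive_tool:
  plan:
    - [-0.001, 0, 0, 0, 0, 0, -1]
    - [-0.001, 0, 0, 0, 0, 0, -1]
    - [0, 0, 0, 0, 0, 0, -1]

```text
t: 13.65
tcp_pos: [0.5849, 0.1033, 0.072]
tool_rot: [0.718, 0.696, 0.003, -0.001]
force: [1.2, 14.5, 6.5]
finger_gap: 0.268
gripper_force: 84.1
```

Call:
drive_tool:
  plan:
    - [-0.001, 0, 0, 0, 0, 0, -1]
    - [-0.001, 0, 0, 0, 0, 0, -1]
    - [0, 0, 0, 0, 0, 0, -1]

```text
t: 13.95
tcp_pos: [0.5848, 0.1013, 0.072]
tool_rot: [0.718, 0.696, 0.003, -0.001]
force: [1.9, 14.2, 7.7]
finger_gap: 0.262
gripper_force: 84.1
```

Call:
drive_tool:
  plan:
    - [-0.001, 0, 0, 0, 0, 0, -1]
    - [-0.001, 0, 0, 0, 0, 0, -1]
    - [0, 0, 0, 0, 0, 0, -1]

```text
t: 14.25
tcp_pos: [0.5847, 0.0993, 0.072]
tool_rot: [0.718, 0.696, 0.003, -0.001]
force: [-0.4, 14.9, 8.2]
finger_gap: 0.266
gripper_force: 84.1
```

Call:
drive_tool:
  plan:
    - [-0.001, 0, 0, 0, 0, 0, -1]
    - [-0.001, 0, 0, 0, 0, 0, -1]
    - [0, 0, 0, 0, 0, 0, -1]

```text
t: 14.55
tcp_pos: [0.5846, 0.0973, 0.0719]
tool_rot: [0.718, 0.696, 0.003, -0.001]
force: [0.3, 15.6, 7.0]
finger_gap: 0.267
gripper_force: 84.1
```

```bash
python3 st.py; python3 cov.py scene top
```

```text
t 14.55 tcp [0.5846 0.0973 0.0719] yaw 88.25 tilt [ 0.0035  0.0057 -1.    ] q [-0.03  0.72  1.65  0.01  0.77 -0.  ] F [ 0.3 15.6  7. ] gap 0.267 grip 84.1
scene disc z c/L/R mm [80.7  81.88 79.52] n 248 sd 0.66 tongueL 62.63 23 tongueR 53.5 44 ledge 53.35 116 bench -1.47
top disc z c/L/R mm [82.05 83.01 81.09] n 375 sd 1.46 tongueL 56.45 36 tongueR 54.48 41 ledge 54.59 184 bench -0.17
```

Left lug is up about 3 mm and the right unchanged, matching the travel past touch-off. Now I withdraw, cross above the cover, and go to the right side.

Call:
drive_tool:
  plan:
    - [0.004, 0, 0, 0, 0, 0, -1]
    - [0.008, 0, 0, 0, 0, 0, -1]
    - [0.01, 0, 0, 0, 0, 0, -1]
    - [0.01, 0, 0, 0, 0, 0, -1]
    - [0.01, 0, 0, 0, 0, 0, -1]
    - [0, 0, -0.02, 0, 0, 0, -1]
    - [0, 0, -0.03, 0, 0, 0, -1]
    - [0, 0, -0.03, 0, 0, 0, -1]
    - [0, 0, -0.01, 0, 0, 0, -1]
    - [0, 0, 0, 0, 0, 0, -1]

```text
t: 16.05
tcp_pos: [0.5852, 0.1363, 0.1616]
tool_rot: [0.717, 0.697, 0.001, 0.001]
force: [0.5, -0.9, -1.5]
finger_gap: 0.264
gripper_force: 83.0
```

Call:
drive_tool:
  plan:
    - [-0.03, 0, 0, 0, 0, 0, -1]
    - [-0.042, 0, 0, 0, 0, 0, -1]
    - [-0.042, 0, 0, 0, 0, 0, -1]
    - [-0.042, 0, 0, 0, 0, 0, -1]
    - [-0.042, 0, 0, 0, 0, 0, -1]
    - [-0.042, 0, 0, 0, 0, 0, -1]
    - [-0.042, 0, 0, 0, 0, 0, -1]
    - [-0.042, 0, 0, 0, 0, 0, -1]
    - [-0.012, 0, 0, 0, 0, 0, -1]
    - [0, 0, 0, 0, 0, 0, -1]

```text
t: 17.05
tcp_pos: [0.5742, -0.2016, 0.1588]
tool_rot: [0.718, 0.696, -0.0, -0.002]
force: [0.3, 1.1, 0.1]
finger_gap: 0.268
gripper_force: 83.0
```

```bash
python3 st.py .5742 -.1960 .0665
```

```text
t 17.05 tcp [ 0.5742 -0.2016  0.1588] yaw 88.17 tilt [-0.0025  0.0018 -1.    ] q [-0.52  0.61  1.55  0.    0.98 -0.49] F [0.3 1.1 0.1] gap 0.268 grip 83.0
tool shift mm [ 5.4  0.  92.3]
```

Call:
drive_tool:
  plan:
    - [0, 0, 0.03, 0, 0, 0, -1]
    - [0, 0, 0.03, 0, 0, 0, -1]
    - [0, 0, 0.025, 0, 0, 0, -1]
    - [0, 0, 0.007, 0, 0, 0, -1]
    - [0, 0, 0, 0, 0, 0, -1]
    - [0.004, 0, 0, 0, 0, 0, -1]
    - [0.004, 0, 0, 0, 0, 0, -1]
    - [0.002, 0, 0, 0, 0, 0, -1]
    - [0, 0, 0, 0, 0, 0, -1]

```text
t: 17.95
tcp_pos: [0.5759, -0.1898, 0.0699]
tool_rot: [0.717, 0.697, 0.0, 0.001]
force: [0.1, -0.4, -0.7]
finger_gap: 0.27
gripper_force: 83.0
```

Call:
drive_tool:
  plan:
    - [0.001, 0, 0, 0, 0, 0, -1]
    - [0, 0, 0, 0, 0, 0, -1]

```text
t: 18.15
tcp_pos: [0.5756, -0.1892, 0.0692]
tool_rot: [0.717, 0.697, 0.0, 0.0]
force: [0.4, -1.1, -1.1]
finger_gap: 0.268
gripper_force: 83.0
```

Call:
drive_tool:
  plan:
    - [0.001, 0, 0, 0, 0, 0, -1]
    - [0, 0, 0, 0, 0, 0, -1]

```text
t: 18.35
tcp_pos: [0.5755, -0.1881, 0.0689]
tool_rot: [0.717, 0.697, -0.0, -0.0]
force: [0.4, -0.0, -0.8]
finger_gap: 0.263
gripper_force: 83.0
```

Call:
drive_tool:
  plan:
    - [0.001, 0, 0, 0, 0, 0, -1]
    - [0, 0, 0, 0, 0, 0, -1]

```text
t: 18.55
tcp_pos: [0.5756, -0.1879, 0.069]
tool_rot: [0.717, 0.697, -0.0, 0.001]
force: [-1.7, -2.4, -1.1]
finger_gap: 0.266
gripper_force: 82.9
```

Call:
drive_tool:
  plan:
    - [0.001, 0, 0, 0, 0, 0, -1]
    - [0, 0, 0, 0, 0, 0, -1]

```text
t: 18.75
tcp_pos: [0.5757, -0.1878, 0.0691]
tool_rot: [0.717, 0.697, -0.001, 0.001]
force: [-1.1, -5.3, -0.6]
finger_gap: 0.267
gripper_force: 83.0
```

Call:
drive_tool:
  plan:
    - [-0.005, 0, 0, 0, 0, 0, -1]
    - [0, 0, -0.006, 0, 0, 0, -1]
    - [0, 0, 0, 0, 0, 0, -1]
    - [0.005, 0, 0, 0, 0, 0, -1]
    - [0.005, 0, 0, 0, 0, 0, -1]
    - [0.003, 0, 0, 0, 0, 0, -1]
    - [0, 0, 0.002, 0, 0, 0, -1]
    - [0, 0, 0, 0, 0, 0, -1]

```text
t: 19.55
tcp_pos: [0.5757, -0.1777, 0.0726]
tool_rot: [0.717, 0.697, -0.0, -0.0]
force: [0.1, -0.3, -0.5]
finger_gap: 0.265
gripper_force: 82.9
```

Call:
drive_tool:
  plan:
    - [0, 0, 0.001, 0, 0, 0, -1]
    - [0, 0, 0, 0, 0, 0, -1]

```text
t: 19.75
tcp_pos: [0.5759, -0.1782, 0.0719]
tool_rot: [0.717, 0.697, 0.0, -0.0]
force: [-0.2, 0.4, 0.4]
finger_gap: 0.264
gripper_force: 83.2
```

Call:
drive_tool:
  plan:
    - [0, 0, 0.001, 0, 0, 0, -1]
    - [0, 0, 0, 0, 0, 0, -1]

```text
t: 19.95
tcp_pos: [0.5759, -0.1783, 0.0716]
tool_rot: [0.717, 0.697, 0.0, 0.0]
force: [-1.3, -0.3, 5.2]
finger_gap: 0.267
gripper_force: 83.8
```

Call:
drive_tool:
  plan:
    - [0.005, 0, 0, 0, 0, 0, -1]
    - [0.005, 0, 0, 0, 0, 0, -1]
    - [0.004, 0, 0, 0, 0, 0, -1]
    - [0, 0, 0, 0, 0, 0, -1]

```text
t: 20.35
tcp_pos: [0.5771, -0.1641, 0.0718]
tool_rot: [0.717, 0.697, 0.001, 0.001]
force: [0.6, -0.9, 5.4]
finger_gap: 0.266
gripper_force: 83.8
```

Call:
drive_tool:
  plan:
    - [0.001, 0, 0, 0, 0, 0, -1]
    - [0.001, 0, 0, 0, 0, 0, -1]
    - [0, 0, 0, 0, 0, 0, -1]

```text
t: 20.65
tcp_pos: [0.5773, -0.1627, 0.0718]
tool_rot: [0.717, 0.697, 0.0, 0.001]
force: [1.1, -2.4, 6.0]
finger_gap: 0.263
gripper_force: 83.8
```

Call:
drive_tool:
  plan:
    - [0.001, 0, 0, 0, 0, 0, -1]
    - [0.001, 0, 0, 0, 0, 0, -1]
    - [0, 0, 0, 0, 0, 0, -1]

```text
t: 20.95
tcp_pos: [0.5774, -0.1608, 0.0718]
tool_rot: [0.717, 0.697, 0.0, 0.002]
force: [0.2, -2.3, 6.3]
finger_gap: 0.266
gripper_force: 83.8
```

Call:
drive_tool:
  plan:
    - [0.001, 0, 0, 0, 0, 0, -1]
    - [0.001, 0, 0, 0, 0, 0, -1]
    - [0, 0, 0, 0, 0, 0, -1]

```text
t: 21.25
tcp_pos: [0.5777, -0.1598, 0.0719]
tool_rot: [0.717, 0.697, -0.0, 0.002]
force: [-0.2, -5.3, 6.1]
finger_gap: 0.266
gripper_force: 83.9
```

Call:
drive_tool:
  plan:
    - [0.001, 0, 0, 0, 0, 0, -1]
    - [0.001, 0, 0, 0, 0, 0, -1]
    - [0, 0, 0, 0, 0, 0, -1]

```text
t: 21.55
tcp_pos: [0.5781, -0.1592, 0.0721]
tool_rot: [0.716, 0.698, -0.001, 0.003]
force: [-1.1, -8.8, 5.1]
finger_gap: 0.265
gripper_force: 83.8
```

Call:
drive_tool:
  plan:
    - [0.001, 0, 0, 0, 0, 0, -1]
    - [0.001, 0, 0, 0, 0, 0, -1]
    - [0, 0, 0, 0, 0, 0, -1]

```text
t: 21.85
tcp_pos: [0.5784, -0.1587, 0.0723]
tool_rot: [0.716, 0.698, -0.001, 0.005]
force: [-1.3, -11.6, 5.5]
finger_gap: 0.267
gripper_force: 83.8
```

Call:
drive_tool:
  plan:
    - [0.001, 0, 0, 0, 0, 0, -1]
    - [0.001, 0, 0, 0, 0, 0, -1]
    - [0, 0, 0, 0, 0, 0, -1]

```text
t: 22.15
tcp_pos: [0.579, -0.1573, 0.0724]
tool_rot: [0.716, 0.698, -0.001, 0.005]
force: [-1.1, -14.1, 4.2]
finger_gap: 0.268
gripper_force: 83.8
```

Call:
drive_tool:
  plan:
    - [0.001, 0, 0, 0, 0, 0, -1]
    - [0.001, 0, 0, 0, 0, 0, -1]
    - [0, 0, 0, 0, 0, 0, -1]

```text
t: 22.45
tcp_pos: [0.5794, -0.1554, 0.0724]
tool_rot: [0.716, 0.698, -0.001, 0.006]
force: [-0.7, -12.6, 4.1]
finger_gap: 0.263
gripper_force: 83.6
```

Call:
drive_tool:
  plan:
    - [0.001, 0, 0, 0, 0, 0, -1]
    - [0.001, 0, 0, 0, 0, 0, -1]
    - [0, 0, 0, 0, 0, 0, -1]

```text
t: 22.75
tcp_pos: [0.5796, -0.1534, 0.0724]
tool_rot: [0.716, 0.698, -0.001, 0.006]
force: [-0.3, -13.3, 4.2]
finger_gap: 0.264
gripper_force: 83.6
```

```bash
python3 st.py
```

```text
t 22.75 tcp [ 0.5796 -0.1534  0.0724] yaw 88.47 tilt [ 0.0071 -0.0091 -0.9999] q [-0.44  0.73  1.63 -0.01  0.77 -0.41] F [ -0.3 -13.3   4.2] gap 0.264 grip 83.6
```

Call:
drive_tool:
  plan:
    - [0.001, 0, 0, 0, 0, 0, -1]
    - [0.001, 0, 0, 0, 0, 0, -1]
    - [0, 0, 0, 0, 0, 0, -1]

```text
t: 23.05
tcp_pos: [0.5797, -0.1514, 0.0724]
tool_rot: [0.717, 0.698, -0.001, 0.006]
force: [0.6, -13.3, 3.6]
finger_gap: 0.263
gripper_force: 83.5
```

Call:
drive_tool:
  plan:
    - [0.001, 0, 0, 0, 0, 0, -1]
    - [0.001, 0, 0, 0, 0, 0, -1]
    - [0, 0, 0, 0, 0, 0, -1]

```text
t: 23.35
tcp_pos: [0.5797, -0.1493, 0.0724]
tool_rot: [0.717, 0.698, -0.001, 0.006]
force: [-0.5, -13.2, 4.0]
finger_gap: 0.266
gripper_force: 83.5
```

Call:
drive_tool:
  plan:
    - [0.001, 0, 0, 0, 0, 0, -1]
    - [0.001, 0, 0, 0, 0, 0, -1]
    - [0, 0, 0, 0, 0, 0, -1]

```text
t: 23.65
tcp_pos: [0.5798, -0.1473, 0.0723]
tool_rot: [0.717, 0.698, -0.0, 0.006]
force: [-0.4, -13.5, 4.0]
finger_gap: 0.266
gripper_force: 83.5
```

Call:
drive_tool:
  plan:
    - [0.001, 0, 0, 0, 0, 0, -1]
    - [0.001, 0, 0, 0, 0, 0, -1]
    - [0, 0, 0, 0, 0, 0, -1]

```text
t: 23.95
tcp_pos: [0.5798, -0.1451, 0.0723]
tool_rot: [0.717, 0.698, -0.0, 0.006]
force: [-0.6, -12.7, 4.4]
finger_gap: 0.273
gripper_force: 83.5
```

```bash
python3 st.py; python3 cov.py scene top
```

```text
t 23.95 tcp [ 0.5798 -0.1451  0.0723] yaw 88.45 tilt [ 0.007  -0.0086 -0.9999] q [-0.43  0.73  1.64 -0.01  0.77 -0.4 ] F [ -0.6 -12.7   4.4] gap 0.273 grip 83.5
scene disc z c/L/R mm [82.74 81.9  83.59] n 198 sd 0.52 tongueL 54.06 5 tongueR 56.14 23 ledge 53.3 91 bench -1.39
top disc z c/L/R mm [84.02 82.82 85.22] n 149 sd 1.36 tongueL nan 0 tongueR nan 0 ledge 55.13 75 bench -0.05
  return _methods._mean(a, axis=axis, dtype=dtype,
  ret = ret.dtype.type(ret / rcount)
```

Call:
drive_tool:
  plan:
    - [0.001, 0, 0, 0, 0, 0, -1]
    - [0.001, 0, 0, 0, 0, 0, -1]
    - [0, 0, 0, 0, 0, 0, -1]

```text
t: 24.75
tcp_pos: [0.5798, -0.1431, 0.0723]
tool_rot: [0.717, 0.697, -0.0, 0.005]
force: [-0.9, -12.6, 4.0]
finger_gap: 0.267
gripper_force: 83.5
```

Call:
drive_tool:
  plan:
    - [0.001, 0, 0, 0, 0, 0, -1]
    - [0.001, 0, 0, 0, 0, 0, -1]
    - [0, 0, 0, 0, 0, 0, -1]

```text
t: 25.05
tcp_pos: [0.5799, -0.141, 0.0722]
tool_rot: [0.717, 0.698, -0.0, 0.005]
force: [0.4, -12.6, 3.3]
finger_gap: 0.267
gripper_force: 83.5
```

```bash
python3 st.py; python3 cov.py scene
```

```text
t 25.05 tcp [ 0.5799 -0.141   0.0722] yaw 88.45 tilt [ 0.0069 -0.0083 -0.9999] q [-0.42  0.73  1.64 -0.01  0.77 -0.39] F [  0.4 -12.6   3.3] gap 0.267 grip 83.5
scene disc z c/L/R mm [83.43 81.89 84.98] n 176 sd 0.54 tongueL 52.65 4 tongueR 55.92 20 ledge 53.39 89 bench -1.39
```

Call:
drive_tool:
  plan:
    - [-0.005, 0, 0, 0, 0, 0, -1]
    - [-0.01, 0, 0, 0, 0, 0, -1]
    - [-0.01, 0, 0, 0, 0, 0, -1]
    - [-0.01, 0, 0, 0, 0, 0, -1]
    - [-0.01, 0, 0, 0, 0, 0, -1]
    - [0, 0, -0.02, 0, 0, 0, -1]
    - [0, 0, -0.03, 0, 0, 0, -1]
    - [0, 0, -0.03, 0, 0, 0, -1]
    - [0, 0, -0.012, 0, 0, 0, -1]
    - [0, 0, 0, 0, 0, 0, -1]

```text
t: 26.3
tcp_pos: [0.5764, -0.1811, 0.1641]
tool_rot: [0.717, 0.697, 0.0, 0.001]
force: [0.6, 0.6, -1.1]
finger_gap: 0.267
gripper_force: 83.0
```

Call:
drive_tool:
  plan:
    - [0.03, 0, 0, 0, 0, 0, -1]
    - [0.042, 0, 0, 0, 0, 0, -1]
    - [0.042, 0, 0, 0, 0, 0, -1]
    - [0.042, 0, 0, 0, 0, 0, -1]
    - [0.042, 0, 0, 0, 0, 0, -1]
    - [0.042, 0, 0, 0, 0, 0, -1]
    - [0.042, 0, 0, 0, 0, 0, -1]
    - [0.035, 0, 0, 0, 0, 0, -1]
    - [0.005, 0, 0, 0, 0, 0, -1]
    - [0, 0, 0, 0, 0, 0, -1]

```text
t: 27.3
tcp_pos: [0.5834, 0.1418, 0.161]
tool_rot: [0.716, 0.698, -0.001, -0.001]
force: [0.0, -0.2, -0.6]
finger_gap: 0.265
gripper_force: 83.0
```

```bash
python3 st.py .5855 .135 .075
```

```text
t 27.3 tcp [0.5834 0.1418 0.161 ] yaw 88.54 tilt [-3.6e-03 -5.0e-04 -1.0e+00] q [ 0.05  0.6   1.57 -0.    0.97  0.08] F [ 0.  -0.2 -0.6] gap 0.265 grip 83.0
tool shift mm [-6.7  2.6 86. ]
```

Call:
drive_tool:
  plan:
    - [-0.002, 0.002, 0.03, 0, 0, 0, -1]
    - [-0.002, 0, 0.03, 0, 0, 0, -1]
    - [0, 0, 0.02, 0, 0, 0, -1]
    - [0, 0, 0.006, 0, 0, 0, -1]
    - [0, 0, 0, 0, 0, 0, -1]
    - [0, 0, 0, 0, 0, 0, -1]

```text
t: 27.9
tcp_pos: [0.5874, 0.1359, 0.0774]
tool_rot: [0.717, 0.697, 0.0, 0.0]
force: [-0.1, -0.2, -0.5]
finger_gap: 0.269
gripper_force: 83.0
```

```bash
python3 st.py .585 .122 .0735
```

```text
t 27.9 tcp [0.5874 0.1359 0.0774] yaw 88.32 tilt [ 1.e-03 -1.e-04 -1.e+00] q [ 0.04  0.72  1.61 -0.    0.8   0.07] F [-0.1 -0.2 -0.5] gap 0.269 grip 83.0
tool shift mm [-14.   -2.    3.9]
```

Call:
drive_tool:
  plan:
    - [-0.005, -0.002, 0, 0, 0, 0, -1]
    - [-0.005, 0, 0, 0, 0, 0, -1]
    - [-0.004, 0, 0, 0, 0, 0, -1]
    - [0, 0, 0.003, 0, 0, 0, -1]
    - [0, 0, 0.0015, 0, 0, 0, -1]
    - [0, 0, 0, 0, 0, 0, -1]

```text
t: 28.5
tcp_pos: [0.5841, 0.1228, 0.0721]
tool_rot: [0.717, 0.697, -0.0, -0.0]
force: [-0.5, 0.3, -1.1]
finger_gap: 0.267
gripper_force: 83.0
```

Call:
drive_tool:
  plan:
    - [0, 0, 0.001, 0, 0, 0, -1]
    - [0, 0, 0, 0, 0, 0, -1]

```text
t: 28.7
tcp_pos: [0.5843, 0.1229, 0.0716]
tool_rot: [0.717, 0.697, -0.0, 0.0]
force: [-0.6, 0.2, 2.8]
finger_gap: 0.268
gripper_force: 83.4
```

Call:
drive_tool:
  plan:
    - [0, 0, 0.001, 0, 0, 0, -1]
    - [0, 0, 0, 0, 0, 0, -1]

```text
t: 28.9
tcp_pos: [0.5844, 0.123, 0.0712]
tool_rot: [0.717, 0.697, 0.0, 0.0]
force: [-1.3, 0.9, 7.0]
finger_gap: 0.27
gripper_force: 84.1
```

Call:
drive_tool:
  plan:
    - [-0.004, 0, 0, 0, 0, 0, -1]
    - [-0.004, 0, 0, 0, 0, 0, -1]
    - [-0.004, 0, 0, 0, 0, 0, -1]
    - [-0.004, 0, 0, 0, 0, 0, -1]
    - [-0.004, 0, 0, 0, 0, 0, -1]
    - [-0.002, 0, 0, 0, 0, 0, -1]
    - [0, 0, 0, 0, 0, 0, -1]

```text
t: 29.6
tcp_pos: [0.5852, 0.1008, 0.0716]
tool_rot: [0.717, 0.697, 0.001, 0.001]
force: [0.1, 0.1, 6.9]
finger_gap: 0.267
gripper_force: 83.9
```

Call:
drive_tool:
  plan:
    - [-0.001, 0, 0, 0, 0, 0, -1]
    - [-0.001, 0, 0, 0, 0, 0, -1]
    - [-0.001, 0, 0, 0, 0, 0, -1]
    - [0, 0, 0, 0, 0, 0, -1]

```text
t: 30.0
tcp_pos: [0.5852, 0.0986, 0.0717]
tool_rot: [0.717, 0.697, 0.002, 0.001]
force: [0.5, 4.4, 6.6]
finger_gap: 0.262
gripper_force: 83.9
```

Call:
drive_tool:
  plan:
    - [-0.001, 0, 0, 0, 0, 0, -1]
    - [-0.001, 0, 0, 0, 0, 0, -1]
    - [-0.001, 0, 0, 0, 0, 0, -1]
    - [0, 0, 0, 0, 0, 0, -1]

```text
t: 30.4
tcp_pos: [0.5852, 0.0975, 0.0719]
tool_rot: [0.717, 0.697, 0.003, 0.0]
force: [1.1, 10.1, 7.7]
finger_gap: 0.264
gripper_force: 84.0
```

Call:
drive_tool:
  plan:
    - [-0.001, 0, 0, 0, 0, 0, -1]
    - [-0.001, 0, 0, 0, 0, 0, -1]
    - [0, 0, 0, 0, 0, 0, -1]

```text
t: 30.7
tcp_pos: [0.5852, 0.0967, 0.0719]
tool_rot: [0.718, 0.696, 0.004, -0.0]
force: [1.5, 14.2, 7.1]
finger_gap: 0.266
gripper_force: 84.0
```

Call:
drive_tool:
  plan:
    - [-0.001, 0, 0, 0, 0, 0, -1]
    - [-0.001, 0, 0, 0, 0, 0, -1]
    - [0, 0, 0, 0, 0, 0, -1]

```text
t: 31.0
tcp_pos: [0.5851, 0.0949, 0.072]
tool_rot: [0.718, 0.696, 0.004, -0.0]
force: [0.1, 14.4, 7.6]
finger_gap: 0.265
gripper_force: 84.1
```

```bash
python3 st.py; python3 cov.py scene
```

```text
t 31.0 tcp [0.5851 0.0949 0.072 ] yaw 88.28 tilt [ 0.0048  0.0059 -1.    ] q [-0.03  0.72  1.65  0.01  0.77 -0.01] F [ 0.1 14.4  7.6] gap 0.265 grip 84.1
scene disc z c/L/R mm [83.79 82.69 84.89] n 232 sd 0.64 tongueL 61.88 17 tongueR 53.39 44 ledge 53.35 124 bench -1.47
```

Call:
drive_tool:
  plan:
    - [-0.001, 0, 0, 0, 0, 0, -1]
    - [-0.001, 0, 0, 0, 0, 0, -1]
    - [0, 0, 0, 0, 0, 0, -1]

```text
t: 31.55
tcp_pos: [0.5849, 0.0929, 0.0719]
tool_rot: [0.718, 0.696, 0.004, -0.0]
force: [0.9, 14.5, 7.5]
finger_gap: 0.262
gripper_force: 84.1
```

Call:
drive_tool:
  plan:
    - [-0.001, 0, 0, 0, 0, 0, -1]
    - [-0.001, 0, 0, 0, 0, 0, -1]
    - [0, 0, 0, 0, 0, 0, -1]

```text
t: 31.85
tcp_pos: [0.5848, 0.0909, 0.0719]
tool_rot: [0.718, 0.696, 0.004, -0.001]
force: [0.5, 15.1, 7.2]
finger_gap: 0.265
gripper_force: 84.1
```

Call:
drive_tool:
  plan:
    - [-0.001, 0, 0, 0, 0, 0, -1]
    - [-0.001, 0, 0, 0, 0, 0, -1]
    - [-0.001, 0, 0, 0, 0, 0, -1]
    - [0, 0, 0, 0, 0, 0, -1]

```text
t: 32.25
tcp_pos: [0.5847, 0.0879, 0.0719]
tool_rot: [0.718, 0.696, 0.004, -0.001]
force: [0.4, 14.6, 7.3]
finger_gap: 0.264
gripper_force: 84.1
```

```bash
python3 st.py; python3 cov.py scene top
```

```text
t 32.25 tcp [0.5847 0.0879 0.0719] yaw 88.28 tilt [ 0.0045  0.0058 -1.    ] q [-0.04  0.72  1.65  0.01  0.77 -0.02] F [ 0.4 14.6  7.3] gap 0.264 grip 84.1
scene disc z c/L/R mm [84.7  84.32 85.09] n 240 sd 0.59 tongueL 60.48 11 tongueR 53.27 42 ledge 53.35 124 bench -1.46
top disc z c/L/R mm [86.21 85.84 86.58] n 380 sd 1.48 tongueL 54.74 20 tongueR 54.44 41 ledge 54.57 181 bench -0.15
```

Call:
drive_tool:
  plan:
    - [-0.001, 0, 0, 0, 0, 0, -1]
    - [-0.0004, 0, 0, 0, 0, 0, -1]
    - [0, 0, 0, 0, 0, 0, -1]

```text
t: 33.05
tcp_pos: [0.5847, 0.0866, 0.0719]
tool_rot: [0.718, 0.696, 0.004, -0.001]
force: [0.6, 14.2, 6.9]
finger_gap: 0.265
gripper_force: 84.1
```

Call:
drive_tool:
  plan:
    - [0.005, 0, 0, 0, 0, 0, -1]
    - [0.01, 0, 0, 0, 0, 0, -1]
    - [0.01, 0, 0, 0, 0, 0, -1]
    - [0.01, 0, 0, 0, 0, 0, -1]
    - [0.01, 0, 0, 0, 0, 0, -1]
    - [0.01, 0, 0, 0, 0, 0, -1]
    - [0, 0, -0.02, 0, 0, 0, -1]
    - [0, 0, -0.03, 0, 0, 0, -1]
    - [0.03, 0, -0.01, 0, 0, 0, -1]
    - [0.04, 0, 0, 0, 0, 0, -1]

```text
t: 34.05
tcp_pos: [0.588, 0.2073, 0.132]
tool_rot: [0.718, 0.696, 0.001, 0.001]
force: [0.8, -0.4, -0.5]
finger_gap: 0.265
gripper_force: 83.0
```

Call:
drive_tool:
  plan:
    - [0.04, 0, 0, 0, 0, 0, -1]
    - [0.04, 0, 0, 0, 0, 0, -1]
    - [0.02, 0, 0, 0, 0, 0, -1]
    - [0, 0, 0, 0, 0, 0, -1]

```text
t: 34.45
tcp_pos: [0.5887, 0.3104, 0.1296]
tool_rot: [0.716, 0.698, 0.0, -0.0]
force: [-0.2, -0.3, -0.1]
finger_gap: 0.26
gripper_force: 83.0
```

```bash
python3 st.py .4775 .3283 .13; python3 cov.py scene top
python3 - <<'E'
from h import *
s=load('scene'); u,v=proj(s,[[.58,-.03,.07]])[0].astype(int); cv2.imwrite('pics/d.png',cv2.resize(s['image'][v-38:v+37,u-50:u+50,::-1],(800,600),interpolation=cv2.INTER_CUBIC))
E
```

```text
t 34.45 tcp [0.5887 0.3104 0.1296] yaw 88.6 tilt [-5.e-04  8.e-04 -1.e+00] q [0.32 0.72 1.42 0.   1.01 0.34] F [-0.2 -0.3 -0.1] gap 0.26 grip 83.0
tool shift mm [  15.2 -111.6   -0.3]
scene disc z c/L/R mm [85.04 85.03 85.05] n 227 sd 0.59 tongueL 53.67 6 tongueR 53.26 44 ledge 53.37 120 bench -1.51
top disc z c/L/R mm [86.49 86.81 86.17] n 375 sd 1.53 tongueL 54.68 44 tongueR 54.8 42 ledge 54.57 181 bench -0.21
```

View pics/d.png

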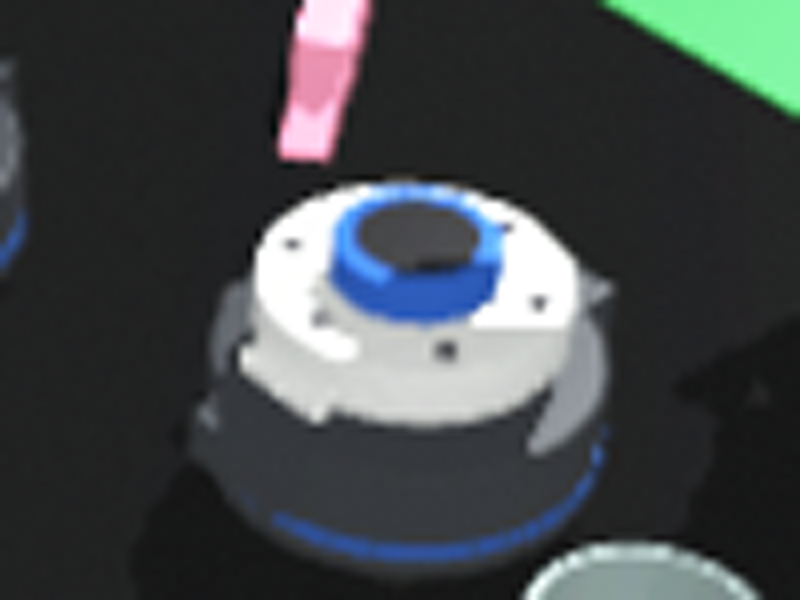

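The crop shows the cover raised evenly, lugs clear of the tongues at (280,385) and (590,295), nothing else disturbed. Depth: both lugs about 6.0–6.4 mm up and level. Now back to the mat.

Call:
drive_tool:
  plan:
    - [0.005, -0.035, 0, 0, 0, 0, -1]
    - [0.005, -0.04, 0, 0, 0, 0, -1]
    - [0.005, -0.037, 0, 0, 0, 0, -1]
    - [0, 0, 0, 0, 0, 7, -1]
    - [0, 0, 0, 0, 0, 7, -1]
    - [0, 0, 0, 0, 0, 7, -1]
    - [0, 0, 0, 0, 0, 7, -1]
    - [0, 0, 0, 0, 0, 7, -1]
    - [0, 0, 0, 0, 0, 7, -1]
    - [0, 0, 0, 0, 0, 7, -1]

```text
t: 35.95
tcp_pos: [0.4783, 0.3252, 0.1306]
tool_rot: [0.942, 0.334, 0.0, -0.0]
force: [0.6, 0.0, -0.9]
finger_gap: 0.263
gripper_force: 82.9
```

Call:
drive_tool:
  plan:
    - [0, 0, 0, 0, 0, 7, -1]
    - [0, 0, 0, 0, 0, 7, -1]
    - [0, 0, 0, 0, 0, 7, -1]
    - [0, 0, 0, 0, 0, 7, -1]
    - [0, 0, 0, 0, 0, 7, -1]
    - [0, 0, 0, 0, 0, 7, -1]
    - [0, 0, 0, 0, 0, 6.5, -1]
    - [0, 0, 0.03, 0, 0, 0, -1]
    - [0, 0, 0.03, 0, 0, 0, -1]
    - [0, 0, 0, 0, 0, 0, -1]

```text
t: 36.95
tcp_pos: [0.4757, 0.324, 0.0674]
tool_rot: [0.997, -0.08, -0.003, 0.002]
force: [-0.9, -0.2, -0.1]
finger_gap: 0.266
gripper_force: 82.9
```

```bash
python3 st.py .4775 .3283 .0225
```

```text
t 36.95 tcp [0.4757 0.324  0.0674] yaw -9.16 tilt [-0.0071 -0.003  -1.    ] q [ 0.4   0.72  1.68 -0.    0.75  2.13] F [-0.9 -0.2 -0.1] gap 0.266 grip 82.9
tool shift mm [ 1.4 -4.7 44.8]
```

Call:
drive_tool:
  plan:
    - [0, -0.004, 0.02, 0, 0, 0, -1]
    - [0, 0, 0.015, 0, 0, 0, -1]
    - [0, 0, 0.006, 0, 0, 0, -1]
    - [0, 0, 0, 0, 0, 0, -1]
    - [0, 0, 0.003, 0, 0, 0, -1]
    - [0, 0, 0, 0, 0, 0, -1]
    - [0, 0, 0, 0, 0, 0, -1]

```text
t: 37.65
tcp_pos: [0.479, 0.3295, 0.027]
tool_rot: [0.997, -0.08, 0.0, -0.0]
force: [-0.1, -1.1, -0.7]
finger_gap: 0.269
gripper_force: 82.9
```

```bash
python3 st.py .4775 .3283 .0210
```

```text
t 37.65 tcp [0.479  0.3295 0.027 ] yaw -9.12 tilt [ 9.e-04  4.e-04 -1.e+00] q [0.41 0.79 1.68 0.   0.67 2.14] F [-0.1 -1.1 -0.7] gap 0.269 grip 82.9
tool shift mm [-1.3  1.4  6. ]
```

Call:
drive_tool:
  plan:
    - [0, 0, 0.003, 0, 0, 0, -1]
    - [0, 0, 0.002, 0, 0, 0, -1]
    - [0, 0, 0, 0, 0, 0, -1]

```text
t: 37.95
tcp_pos: [0.4785, 0.3293, 0.0211]
tool_rot: [0.997, -0.08, -0.0, 0.0]
force: [0.1, -0.6, -2.1]
finger_gap: 0.269
gripper_force: 82.9
```

Call:
drive_tool:
  plan:
    - [0, 0, 0.001, 0, 0, 0, -1]
    - [0, 0, 0, 0, 0, 0, -1]

```text
t: 38.15
tcp_pos: [0.4786, 0.3294, 0.0209]
tool_rot: [0.997, -0.079, -0.0, 0.0]
force: [-1.7, -0.4, 4.3]
finger_gap: 0.267
gripper_force: 83.8
```

Call:
drive_tool:
  plan:
    - [0, 0, 0.0005, 0, 0, 0, -1]
    - [0, 0, 0, 0, 0, 0, -1]

```text
t: 38.35
tcp_pos: [0.4786, 0.3293, 0.021]
tool_rot: [0.997, -0.079, 0.0, -0.0]
force: [-1.9, -0.7, 7.9]
finger_gap: 0.266
gripper_force: 84.2
```

Call:
drive_tool:
  plan:
    - [0, 0, -0.001, 0, 0, 0, 0.3]
    - [0, 0, 0, 0, 0, 0, 0.3]
    - [0, 0, 0, 0, 0, 0, 0.5]
    - [0, 0, 0, 0, 0, 0, 0.5]
    - [0, 0, 0, 0, 0, 0, 0.5]
    - [0, 0, 0, 0, 0, 0, 0.5]
    - [0, 0, -0.01, 0, 0, 0, 0.5]
    - [0, 0, -0.03, 0, 0, 0, 0.5]
    - [0, 0, -0.04, 0, 0, 0, 0.5]
    - [0, 0, -0.04, 0, 0, 0, 0.5]

```text
t: 39.35
tcp_pos: [0.4782, 0.3291, 0.1423]
tool_rot: [0.997, -0.08, -0.0, 0.0]
force: [1.1, 0.2, -0.6]
finger_gap: 0.751
gripper_force: 0.0
```

Call:
drive_tool:
  plan:
    - [-0.02, -0.02, -0.03, 0, 0, 0, 0.5]
    - [-0.02, -0.02, -0.03, 0, 0, 0, 0.5]
    - [0, 0, -0.03, 0, 0, 0, 0.5]
    - [0, 0, 0, 0, 0, 0, 0.5]
    - [0, 0, 0, 0, 0, 0, 0.5]

```text
t: 39.85
tcp_pos: [0.4455, 0.3753, 0.2321]
tool_rot: [0.997, -0.079, 0.001, -0.001]
force: [0.1, -0.6, -0.7]
finger_gap: 0.753
gripper_force: 0.0
```

```bash
python3 st.py; python3 cov.py scene top
python3 - <<'E'
from h import *
s=load('scene'); cv2.imwrite('pics/e.png',cv2.resize(s['image'][60:330,150:510,::-1],(800,600)))
E
```

```text
t 39.85 tcp [0.4455 0.3753 0.2321] yaw -9.1 tilt [ 1.9e-03  9.0e-04 -1.0e+00] q [ 0.51  0.49  1.56 -0.    1.1   2.24] F [ 0.1 -0.6 -0.7] gap 0.753 grip 0.0
scene disc z c/L/R mm [84.92 85.04 84.8 ] n 238 sd 0.65 tongueL 53.39 5 tongueR 53.21 41 ledge 53.38 125 bench -1.51
top disc z c/L/R mm [86.48 86.29 86.66] n 384 sd 1.4 tongueL 55.01 44 tongueR 54.75 40 ledge 54.7 176 bench -0.22
```

View pics/e.png

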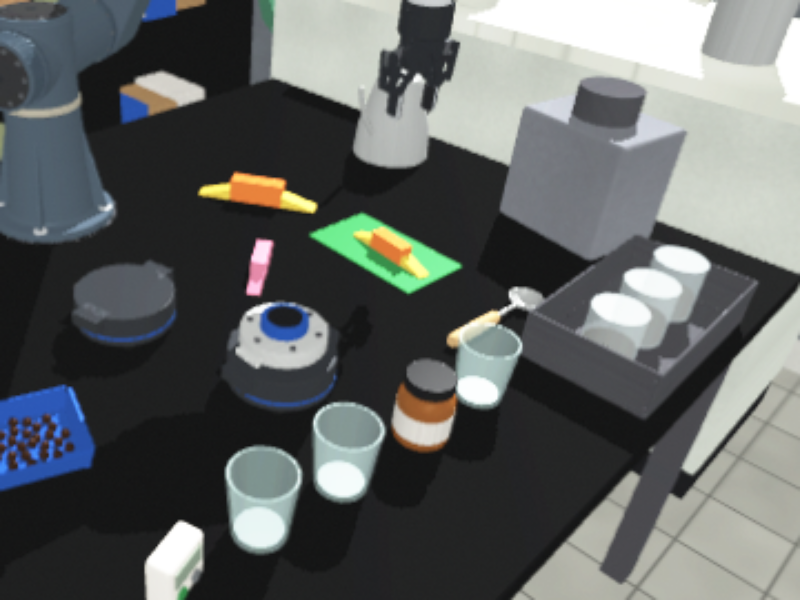

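The picture shows the wedge lying flat on the green mat (390,250), the gripper clear of it, the cover level and raised at (283,345), and everything else in place.

```bash
python3 -c "
from station import manip
print(manip.sign_off())"
```

```text
the job is handed in; nothing more can be done
None
```

The job is handed in: by depth reading both lugs stand about 6.0–6.4 mm above seated and the cover is level to about 0.4 mm. The push readings peaked at about 16 N, neither lug got more than about 3 mm ahead, the wedge lies flat on its green mat, nothing else looks moved, and it took about 40 s.

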